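# Snap the retaining ring onto the microscope stage spindle

## Robot

A 6-joint arm with a two-finger parallel gripper is mounted at the origin on the work surface. World frame = base frame: x ahead of the robot, y to its left, z up, the work surface at z = 0. Lengths are in m, angles in rad, forces in N, time in s.
With the tool pointing down it reaches from about 0.35 to 0.975 m from the base axis. Payload 4.9 kg.
Tool frame: the origin (TCP) lies on the front face of the gripper's body, between the roots of the fingers; the fingertips stand ctrl.finger_overhang ahead of it and the grasp point (between the pads) lies 54 mm ahead of it (ctrl.finger_overhang is the distance from the TCP to the fingertips, in m); z points along the fingers, y is the line along which they close (so a half turn about z gives the same grasp; the last joint's range is limited). The gripper opens to 85 mm and grips with 20 to 120 N. Pads are 22 mm wide; open, the fingers measure 114 mm over their backs; the gripper's body (76 mm by 85 mm) begins 54 mm behind the grasp point. The pads swing forward as they close: fully open they stand 13 mm farther back than shut.
Start: joints at [-1.413, 0.053, 1.613, -0, 1.476, -0.119], TCP at [0.171, -0.601, 0.304] pointing down, gripper open.
Joint ranges: [-3.01, 3.01], [-1.01, 2.22], [0.06, 2.58], [-1.02, 4.17], [0.09, 2.62], [-3.14, 3.14]. Speed limits (rad/s): [2.57, 2.57, 3.14, 3.14, 3.14, 3.14].

## Interface

Orientations are given as a rotation vector (axis times angle).
In Python, from station import ctrl, vision gives the robot as it stands. The module is installed in compiled form; this text tells all that it offers.
- The arm moves only by the tool drive_tool, never from a script. Its argument "rows" is a list of rows, each a list of 2 entries, a list of its own where there are three numbers: the shift along the tool's x, y, z in m, then the turn about the tool's z in rad. A call has 1 to 10 rows; each row shifts and turns the commanded pose from where the row before left it, along the tool's axes as they then stand; what a row does not reach is not made up. A row lasts 1/10 s, in which the tool goes at most 50 mm and 8.59 degrees, less where a joint would pass 70% of its speed; a pose out of reach is approached as far as the arm can. A call with a gripper value outside its range is refused whole. "jaw" is the closure, from 0 (fully open) to 1 (shut), set as the call begins (left out, the last holds). The fingers move at their own pace and stop on an object; "grip_force" is the grip in N (left out, the last holds). Time passes only in rows, so rows that do not move let the fingers close. It gives the time, the measured TCP pose, the force, the opening and the grip force at its end, in the units of the state.
- ctrl.get_obs(): the state, without advancing time (a new reading comes with each control period).
- vision.get_image(name): name is "scene" or "top" or "wrist"; returns a dict with "image" (420x560x3 uint8, blue, green, red), "vertical_fov" (degrees; the focal length in pixels is half the picture's height over the tangent of half this angle, whatever the lens; pixels are square), "cx", "cy" (the principal point, pixels), "R" (3x3) and "t" (3): a world point X has camera coordinates R X + t. Camera axes: x right, y down, z forward; pixel columns grow to the right and rows downward; lengths in m; the calibration is good to about 2 mm. A picture is of the moment at which its call begins. There is no depth.
- ctrl.finish_job(): hands the job in; it is judged then, once.
The state is a dict: "t": time; "q": joint angles; "dq": joint speeds; "effort": joint torques, N m; "tool_pos": TCP position; "tool_rot": TCP orientation; "contact_force": force on the tool from outside, world axes, zero at the start; "wrist_torque": the same for the moment, N m; "opening": finger opening in m; "grip_force": force on a finger pad.
Only numpy, scipy, OpenCV 4.12 (cv2) and the standard library are available. Lean on these libraries where they do the work, as an engineer would, in place of code of your own. Each camera call takes 0.05 s, during which the arm holds its last target. There are 200 camera calls.

## Task

The dark snap ring is waiting on the shoulder of the microscope stage's spindle: take the ring pliers from their stand, put both pins into the ring's eyes, spread the ring only as far as needed, carry it gently down until it meets the brass hub and let it close into the groove there. Then hang the pliers back in their stand, wings in the notches, and let go; do not touch the ring with the gripper, bend it wide open or ram it down, and leave the other things on the bench where they are.

Things in the scene. Friction and masses are not known exactly. Their poses are not given: they have to be found in the camera images.
- spindle: Fixed round rotary microscope stage, base 156 mm across, with an upright steel spindle in the middle. Origin: centre of the underside, on the table; z up along the spindle. From the top: pilot nose 22 mm diameter, 8 mm high; square shoulder at z = 87.5 mm; land 32 mm diameter; groove 26.8 mm diameter, 5.5 mm high; its floor is the brass hub. Aluminium turntable 9 mm below the hub top.
- shoulder (a point): Centre of the spindle's square shoulder (87.5 mm above the table), on which the ring lies at the start. The brass hub's flat top (42 mm diameter), where the ring must end, lies 21.5 to 37.5 mm below it: different each time and not told, so feel for it. The hub is rigid; more than 25 N of the ring on it is ramming, and a fast descent overshoots.
- ring: Dark steel snap ring, 4 mm thick, 57 mm long (x), 44 mm wide, lying flat around the pilot; bow at its +x, gap and two eyes at its -x. Origin: ring centre, underside; z up. Inner lugs at both sides close to 28 mm diameter: closed, it cannot pass the 32 mm land but is free in the groove. The bow's inner edge, 17.5 mm from the origin, clears the land if the ring is coaxial to about 1 mm.
- eye_left (a point): Centre of the 9 mm upright through hole in the ring's +y eye (a 15 mm square pad), at the underside; closed, it is at x = -25, y = +9.5 mm from the ring's origin.
- eye_right (a point): The same for the -y eye: closed, at x = -25, y = -9.5 mm.
- ring_left (a joint): Spread of the ring's +y side in rad, about a sprung hinge at x = 18, y = 8 mm of the ring: 0 closed, grows as the eye moves out (43 mm per rad). About 0.16 just clears the land when coaxial, 0.18 to 0.25 is right, beyond 0.32 it is bent and ruined. Takes 2 N at the eye to start, 6 N at 0.2; springs shut when let go.
- ring_right (a joint): The same for the ring's -y side (hinge at y = -8 mm).
- pliers: Steel spreading pliers, 0.2 to 0.3 kg, hanging upright in their stand. Origin: middle of the pivot block; z up: handles above, pins below. A wing bar (104 mm along x, 12 wide, 8 high, centred on the origin) rests on the stand. With the pins in the ring's eyes, pliers z is the ring's axis and pliers x the ring's x.
- jaw_left (a joint): Turn of each jaw in rad (geared together, pivots at y = +-9.5 mm, z = 0): 0 at rest, handles 64 mm over their outsides; 0.1 rad for each 10 mm less of that width; each pin then moves out 7 mm per 0.1 rad. The first 2.5 mm of pin travel are play in the eyes. Handles held with under about 9 N do not move the jaws; spreading the ring takes 14 to 25 N. Springs back when let go.
- handles (a point): Midway between the two red handle rollers of the pliers (12 mm diameter, 30 mm long along the pliers' x, 64 mm over their outsides), 50 mm above the pliers' origin. Grip here from above, closing along the pliers' y; squeezing harder spreads the pins.
- tips (a point): Midway between the lower ends of the two pins; in the pliers at x = -25, z = -73 mm. At rest the pins are at y = +-9.5 mm, 4 mm thick, 8 mm long, with a tapered 5 mm bead at the end that holds the ring from below, each under an 11 mm square foot.
- sole (a point): Pliers axis at the height of the soles (z = -65 mm in the pliers): the two jaw feet above the pins, and a fixed heel at x = 19 to 26 mm, y within 7 mm, together press on the top of the ring at the eyes and on the bow.
- stand: Fixed grey pliers stand, 130 by 80 mm, with two uprights at x = +-46 mm (12 mm thick, 40 mm wide, top at z = 90 mm) with blue lips 9 mm high that leave a 21 mm wide notch along x. Origin: centre of the underside. The hung pliers have their origin 94 mm above it, x along the stand's x.
- dish: Clear petri dish, 90 mm across, 16 mm high, origin under its centre; leave alone.
- mouse: Black computer mouse, about 78 by 60 mm, 34 mm high, origin on the table; leave alone.
- rack: Yellow syringe rest, 50 by 110 mm, 28 mm high, origin under its centre; leave alone.
- adaptor: Black power adaptor, 60 by 110 mm, 35 mm high, origin under its centre; leave alone.
There are look-alikes about, which are no part of the job. Several things have the shape of the spindle; the one meant has the colours described above.

How it is judged:
On the way, in this order (a step that is already met when the one before it is completed fails the run):
1. the pliers are lifted out of the stand (z of pliers in the frame of stand above 0.115 m), for 0.1 s.
2. the ring is spread by the pliers (value of joint each of ring_left, ring_right above 0.12 rad and contact force between pliers and ring above 0.5 N), for 0.2 s.
3. the ring has closed in the groove under the land (value of joint each of ring_left, ring_right below 0.06 rad and z of ring in the frame of spindle below 0.0695 m and horizontal distance between ring and spindle below 0.005 m), for 0.2 s.
At the end, for the whole second after the job is handed in: The ring sits closed (each side under 0.06 rad) in the groove: underside 18 mm or more below the shoulder, level within 0.12 rad, within 5 mm of the axis. The pliers hang at rest in the stand: within 14 mm of its centre, origin 90 to 98 mm above its underside, upright within 0.10 rad (all of step 3 and angle between ring's own z axis and vertical below 0.12 rad and horizontal distance between pliers and stand below 0.014 m and z of pliers in the frame of stand between 0.09 and 0.098 m and angle between pliers's own z axis and vertical below 0.1 rad and linear speed of each of pliers, ring below 0.02 m/s); the robot touches nothing.
It fails at once if the ring is spread beyond 0.32 rad on a side (value of joint any of ring_left, ring_right above 0.32 rad).
It fails at once if the ring is pressed against the stage with more than 25 N (contact force between ring and spindle above 25 N).
It fails at once if the gripper touches the ring (contact force between the fingers and ring above 0.5 N).
It fails at once if the dish, mouse, rack or adaptor is moved more than 15 mm (distance of any of dish, mouse, rack, adaptor from where it was at the start of the episode above 0.015 m).
It also fails if it takes over 58 s, if anything falls off the work surface, if the arm or the gripper's body presses on something with over 40 N, if the wrist force passes 120 N, or if a joint passes its speed limit or range.

## Working session

There is one attempt and no reset: what is moved stays moved. The work goes in short steps, Python scripts to look and compute and a tool call to move; the robot and the scene stay as the last step left them, time stands still between calls to the robot, and variables do not carry over. Pictures are saved under pics/ and viewed, at most 10 in all, crops included, and the job is handed in when it is done.

Besides the shell and the picture viewer there is one more tool, called after ">>>" as name([rows], argument=value, ...), one row to a line, values as JSON. drive_tool: Moves the arm, as the interface text tells. Its arguments: {"type":"object","properties":{"rows":{"type":"array","items":{"type":"array"}},"jaw":{"type":"number"},"grip_force":{"type":"number"}},"required":["rows"]}

```bash
mkdir -p pics; cat > h.py <<'E'
import numpy as np, cv2
from station import ctrl, vision
def get(n,save=None):
    d=vision.get_image(n)
    if save: cv2.imwrite('pics/'+save,d['image'])
    d['f']=d['image'].shape[0]/2/np.tan(np.radians(d['vertical_fov'])/2)
    d['R']=np.array(d['R']);d['t']=np.array(d['t'])
    return d
def ray(d,u,v):
    c=-d['R'].T@d['t']; r=d['R'].T@np.array([(u-d['cx'])/d['f'],(v-d['cy'])/d['f'],1]); return c,r
def onz(d,u,v,z):
    c,r=ray(d,u,v); return c+r*(z-c[2])/r[2]
def proj(d,X):
    p=d['R']@np.array(X)+d['t']; return d['cx']+d['f']*p[0]/p[2], d['cy']+d['f']*p[1]/p[2]
E
python3 - <<'E'
from h import *
o=ctrl.get_obs(); print(o, ctrl.finger_overhang)
a=get('scene','scene0.png');b=get('top','top0.png');c=get('wrist','wrist0.png')
for d in (a,b,c): print(d['f'],d['cx'],d['cy'],-d['R'].T@d['t'],d['R'])
E
```

```text
{'t': 0.0, 'q': array([-1.41298611e+00,  5.33742115e-02,  1.61432457e+00, -2.91063812e-05,
        1.47600546e+00, -1.19001926e-01]), 'dq': array([ 0.00012708,  0.00122427, -0.00080041,  0.00029689,  0.00036363,
       -0.0015134 ]), 'effort': array([-3.07502805e-04, -3.93684018e+01, -3.70172989e+01, -2.03419104e-04,
        7.01311394e-03,  1.14133258e-05]), 'tool_pos': array([ 0.17072304, -0.60072533,  0.30263384]), 'tool_rot': array([-3.10945905e+00, -4.33141727e-01,  1.09785335e-04]), 'contact_force': array([-1.26649808, -0.5673821 , -0.5315486 ]), 'wrist_torque': array([-0.00770918,  0.02177688,  0.03766784]), 'grip_force': 0.0, 'opening': 0.08497230467343239} 0.0726
428.4104296993541 274.4574053157405 220.10886862030398 [ 1.03305257 -0.44694305  0.78347491] [[ 0.62948874  0.77694962  0.00965447]
 [ 0.58524086 -0.46591886 -0.66363601]
 [-0.51111355  0.42340159 -0.74799334]]
538.4828494393979 273.97497071287694 209.58615009190265 [ 0.48392313 -0.06479805  1.57628226] [[ 0.0142958  -0.99977546 -0.01564189]
 [-0.99873646 -0.0135237  -0.04840032]
 [ 0.04817792  0.01631405 -0.99870553]]
321.81775985246 284.9318535581776 213.9306871648785 [ 0.24888335 -0.57791273  0.37316824] [[ 0.2730755  -0.96199185 -0.00120228]
 [-0.91333183 -0.25965469  0.31369477]
 [-0.30208399 -0.08456427 -0.94952311]]
```

View pics/scene0.png

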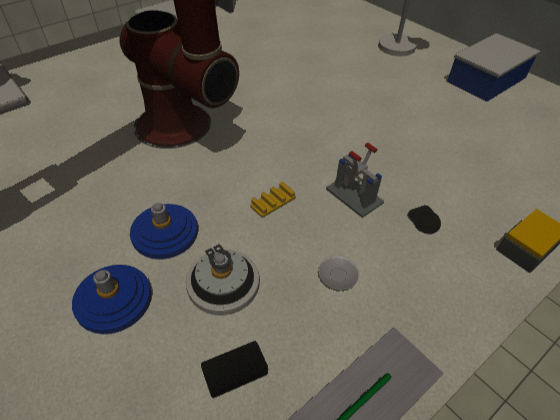

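View pics/top0.png

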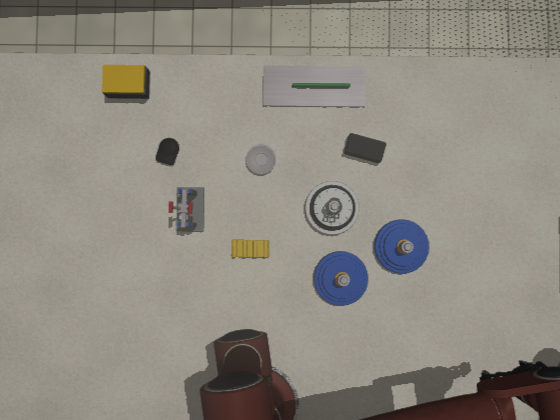

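Spindle candidates in the top view are a white/black stage at (331,208) and two blue ones at (402,247) and (341,278). Only the white one has an aluminium turntable, a brass hub and the dark ring, so that is the one meant. The pliers stand is at (187,209). I'll confirm with one enlarged crop.

```bash
python3 - <<'E'
from h import *
t=cv2.imread('pics/top0.png');s=cv2.imread('pics/scene0.png')
f=lambda im,x,y,w,h,k: cv2.resize(im[y:y+h,x:x+w],(w*k,h*k),interpolation=cv2.INTER_CUBIC)
A=np.hstack([f(t,296,174,70,70,5),f(t,155,174,70,70,5)])
B=np.hstack([f(s,185,235,80,80,3),f(s,320,138,80,80,3)])
B=cv2.copyMakeBorder(B,0,0,0,A.shape[1]-B.shape[1],cv2.BORDER_CONSTANT)
cv2.imwrite('pics/crop0.png',np.vstack([A,B]))
E
```

```text
(no output)
```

View pics/crop0.png

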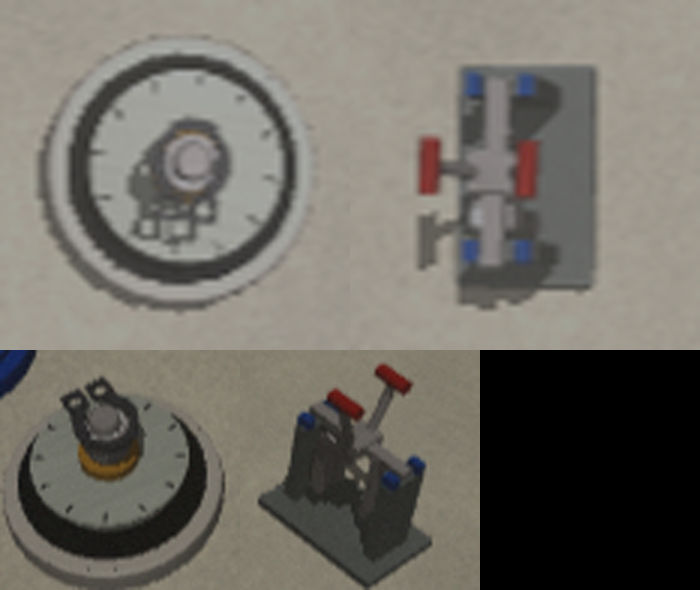

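The white stage carries the dark ring with its eyes towards the robot (image down) and has brass under it. The pliers' handles spread along world y.

```bash
cat >> h.py <<'E'
def tri(a,b):
    A=[];B=[]
    for c,r in (a,b):
        r=r/np.linalg.norm(r);P=np.eye(3)-np.outer(r,r);A.append(P);B.append(P@c)
    return np.linalg.lstsq(np.vstack(A),np.hstack(B),rcond=None)[0]
def blobs(m,mn=8):
    n,l,s,c=cv2.connectedComponentsWithStats(m.astype(np.uint8)*255)
    return [(s[i,4],c[i]) for i in range(1,n) if s[i,4]>=mn]
def red(im):
    i=im.astype(int);return (i[...,2]>i[...,1]*2.2)&(i[...,2]>i[...,0]*2.2)&(i[...,2]>70)
def blue(im):
    i=im.astype(int);return (i[...,0]>i[...,2]*1.8)&(i[...,0]>i[...,1]*1.5)&(i[...,0]>60)
E
python3 - <<'E'
from h import *
a=get('scene');b=get('top')
for d,n,box in ((a,'s',(320,138,80,80)),(b,'t',(155,174,70,70))):
    x,y,w,h=box
    sub=d['image'][y:y+h,x:x+w]
    for k,z in ((red,.144),(blue,.0945)):
        for ar,c in blobs(k(sub)): print(n,k.__name__,ar,c+[x,y],onz(d,c[0]+x,c[1]+y,z).round(4))
i=b['image'].astype(int);i=i[174:244,296:366]
# stage: outer bright/white disc
g=cv2.cvtColor(b['image'],cv2.COLOR_BGR2GRAY)[174:244,296:366]
m=(g<75)
print('dark',[ (a_,c+[296,174]) for a_,c in blobs(m,30)])
c=cv2.HoughCircles(cv2.resize(g,None,fx=4,fy=4,interpolation=cv2.INTER_CUBIC),cv2.HOUGH_GRADIENT,1,20,param1=80,param2=30,minRadius=85,maxRadius=115)
if c is not None:
  for q in c[0][:4]:
    u,v=q[0]/4+296,q[1]/4+174; print(u,v,q[2]/4,onz(b,u,v,.02))
# nose top: z .0955
print(onz(b,296+192/5,174+160/5,.0955))
E
```

```text
s red 38 [370.55263158 146.65789474] [0.5573 0.2386 0.144 ]
s red 38 [354.47368421 155.18421053] [0.5554 0.1861 0.144 ]
s blue 10 [341.9 160.1] [0.5123 0.1972 0.0945]
s blue 10 [378.5 175. ] [0.605  0.2271 0.0945]
s blue 12 [370.33333333 180.16666667] [0.6051 0.1985 0.0945]
t red 18 [170.27777778 207.        ] [0.5562 0.2358 0.144 ]
t red 22 [189.81818182 207.31818182] [0.556  0.1834 0.144 ]
t blue 8 [178.5 223.5] [0.5134 0.2223 0.0945]
dark [(np.int32(371), array([328.84097035, 209.75471698]))]
332.125 207.875 22.95 [ 0.5662235  -0.20733062  0.02      ]
326.875 208.375 23.375 [ 0.56457243 -0.19219777  0.02      ]
[ 0.56747716 -0.2066139   0.0955    ]
```

>>> drive_tool([
  [[0,0,0],0.138],
  [[0,0,0],0.138],
  [[0.045,-0.045,0],0],
  [[0.05,-0.05,0],0],
  [[0.05,-0.05,0],0],
  [[0.05,-0.05,0],0],
  [[0.05,-0.05,0],0],
  [[0.05,-0.05,0],0],
  [[0.05,-0.05,0],0],
  [[0.045,-0.045,0],0],
], jaw=0)

```text
t: 1.25
tool_pos: [0.4545, -0.3164, 0.304]
tool_rot: [3.141, 0.001, 0.001]
contact_force: [0.1, -0.2, -0.9]
opening: 0.0855
grip_force: 0.0
```

>>> drive_tool([
  [[0.03,-0.03,0],0],
  [[0.03,-0.03,0],0],
  [[0.03,-0.03,0],0],
  [[0.022,-0.02,0],0],
  [[0,0,0],0],
  [[0,0,0],0],
])

```text
t: 1.85
tool_pos: [0.5654, -0.2077, 0.3036]
tool_rot: [3.141, 0.003, -0.001]
contact_force: [-0.6, -0.4, -0.8]
opening: 0.0857
grip_force: 0.0
```

```bash
python3 - <<'E'
from h import *
o=ctrl.get_obs();print(o['tool_pos'],o['tool_rot'])
d=get('wrist','w1.png')
import pickle;pickle.dump(d,open('w1.pkl','wb'))
u,v=proj(d,[.567,-.207,.0955]);print(u,v)
x,y=int(u)-140,int(v)-105
x=max(0,x);y=max(0,y)
print(x,y);cv2.imwrite('pics/w1c.png',cv2.resize(d['image'][y:y+200,x:x+266],None,fx=3,fy=3,interpolation=cv2.INTER_CUBIC))
E
```

```text
[ 0.56540971 -0.20765219  0.30358108] [ 3.14149281e+00  3.30332354e-03 -1.34150052e-03]
285.07435398026814 200.6569869685927
145 95
```

View pics/w1c.png

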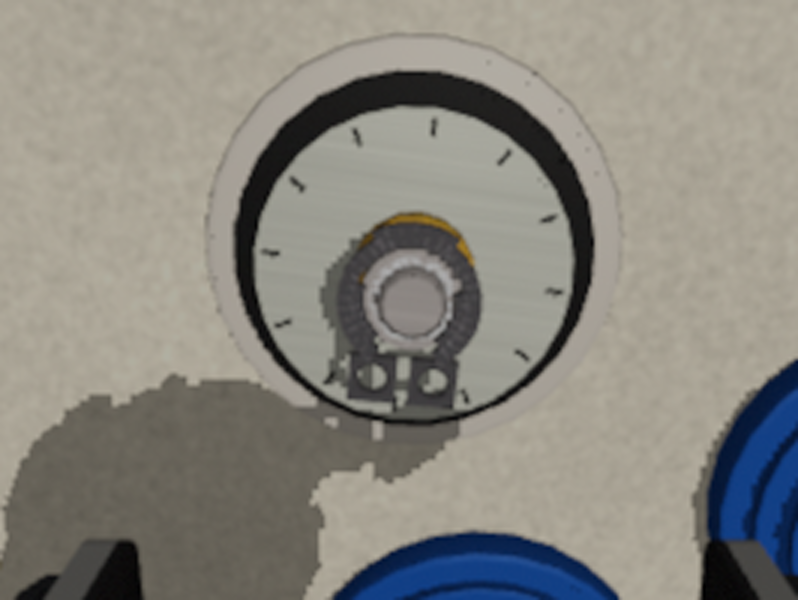

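The crop shows the eye holes at (372,377) and (433,380) and the nose top at (413,305). The bow points away from the robot.

```bash
python3 - <<'E'
from h import *
import pickle;d=pickle.load(open('w1.pkl','rb'))
g=cv2.cvtColor(d['image'],cv2.COLOR_BGR2GRAY)
sub=g[210:235,255:310]
# holes: bright blobs in dark pads
for (u,v) in ((372,377),(433,380)):
    U,V=145+u/3,95+v/3
    w=g[int(V)-4:int(V)+5,int(U)-5:int(U)+6].astype(float)
    m=(w>110); ys,xs=np.nonzero(m)
    print(m.sum(), xs.mean()+int(U)-5, ys.mean()+int(V)-4)
P=lambda u,v,z:onz(d,145+u/3,95+v/3,z)
L=P(372,377,.0895);R=P(433,380,.0895);N=P(413,305,.0955)
print(L,R,N); m=(L+R)/2; dy=L-R
print('dist',np.linalg.norm(dy),'yaw',np.arctan2(-dy[0],dy[1]),'nose->eyes',m-N,np.arctan2((N-m)[1],(N-m)[0]))
# ring centre by dark ring outer at z .0915: bow outer edge/sides
print(P(410,222,.0915),P(339,295,.0915),P(481,295,.0915))
# turntable / base outer circle fit
gg=g[95:295,145:411]
print('base',P(207,230,.02),P(620,230,.02),P(413,33,.02))
E
```

```text
30 270.1666666666667 219.96666666666667
39 289.4871794871795 221.6153846153846
[ 0.54576516 -0.19198376  0.0895    ] [ 0.54479933 -0.21105073  0.0895    ] [ 0.57070963 -0.20483658  0.0955    ]
dist 0.019091417899291706 yaw -0.05061159495829615 nose->eyes [-0.02542739  0.00331934 -0.006     ] -0.12980788299859478
[ 0.59491811 -0.2039377   0.0915    ] [ 0.57270463 -0.18248806  0.0915    ] [ 0.57277526 -0.22533367  0.0915    ]
base [ 0.57870645 -0.12819651  0.02      ] [ 0.57896902 -0.28102525  0.02      ] [ 0.64795398 -0.20443061  0.02      ]
```

>>> drive_tool([
  [[-0.001,-0.047,0],0],
  [[-0.001,-0.047,0],0],
  [[-0.001,-0.047,0],0],
  [[-0.001,-0.047,0],0],
  [[-0.001,-0.047,0],0],
  [[-0.001,-0.047,0],0],
  [[-0.001,-0.047,0],0],
  [[-0.001,-0.047,0],0],
  [[-0.001,-0.042,0],0],
  [[0,0,0],0],
])

```text
t: 2.9
tool_pos: [0.5553, 0.2127, 0.3039]
tool_rot: [-3.14, -0.007, 0.0]
contact_force: [0.2, -1.1, 1.0]
opening: 0.0851
grip_force: 0.0
```

```bash
python3 - <<'E'
from h import *
o=ctrl.get_obs();print(o['tool_pos'],o['tool_rot'],o['q'])
d=get('wrist','w2.png')
import pickle;pickle.dump(d,open('w2.pkl','wb'))
for k,z in ((red,.144),(blue,.0945)):
    for ar,c in blobs(k(d['image'])): print(k.__name__,ar,c,onz(d,c[0],c[1],z).round(4))
cv2.imwrite('pics/w2c.png',cv2.resize(d['image'][60:360,130:430],None,fx=2,fy=2,interpolation=cv2.INTER_CUBIC))
E
```

```text
[0.55532608 0.21270706 0.30393396] [-3.14030859e+00 -6.88515492e-03  1.79482485e-04] [ 2.40247015e-01 -1.88286867e-02  1.68524165e+00  1.27330839e-03
  1.47498984e+00  1.80653665e+00]
red 597 [253.91959799 215.10217755] [0.5594 0.2371 0.144 ]
red 566 [322.97879859 217.08833922] [0.558  0.1849 0.144 ]
blue 143 [273.02797203 143.55244755] [0.6073 0.2241 0.0945]
blue 140 [307.24285714 142.95      ] [0.6079 0.1949 0.0945]
blue 87 [274.42528736 244.51724138] [0.5136 0.2235 0.0945]
blue 80 [305.5  244.25] [0.514  0.1941 0.0945]
```

View pics/w2c.png

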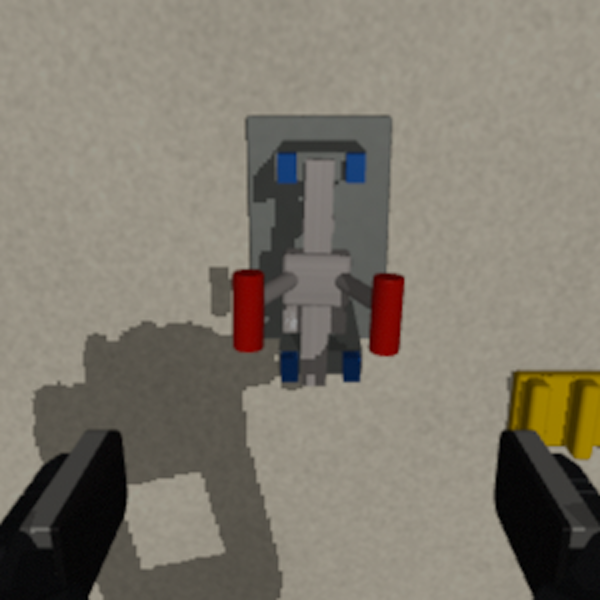

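The rollers are at crop (248,310) and (387,314). The jaws stick out on the -x side at (290,318), so the pliers' x is about world x. I'll half-turn the gripper so the wrist camera faces the pins' side.

>>> drive_tool([
  [[0,0,0],-0.149],
  [[0,0,0],-0.149],
  [[0,0,0],-0.149],
  [[0,0,0],-0.149],
  [[0,0,0],-0.149],
  [[0,0,0],-0.149],
  [[0,0,0],-0.149],
  [[0,0,0],-0.149],
  [[0,0,0],-0.149],
  [[0,0,0],-0.149],
])

```text
t: 3.95
tool_pos: [0.5563, 0.2074, 0.3039]
tool_rot: [2.305, 2.134, -0.001]
contact_force: [-0.3, -0.9, 0.1]
opening: 0.0857
grip_force: 0.0
```

>>> drive_tool([
  [[0,0,0],-0.149],
  [[0,0,0],-0.149],
  [[0,0,0],-0.149],
  [[0,0,0],-0.149],
  [[0,0,0],-0.149],
  [[0,0,0],-0.149],
  [[0,0,0],-0.149],
  [[0,0,0],-0.149],
  [[0,0,0],-0.149],
  [[0,0,0],-0.149],
])

```text
t: 4.95
tool_pos: [0.5563, 0.2074, 0.3039]
tool_rot: [0.248, 3.132, -0.001]
contact_force: [-0.4, -0.2, -1.1]
opening: 0.0854
grip_force: 0.0
```

>>> drive_tool([
  [[0,0,0],-0.149],
  [[0,0,0],-0.016],
  [[0,0,0.03],0],
  [[0,0,0],0],
])

```text
t: 5.35
tool_pos: [0.5544, 0.208, 0.2698]
tool_rot: [-0.0, -3.135, 0.003]
contact_force: [-0.2, 0.3, -0.8]
opening: 0.0853
grip_force: 0.0
```

```bash
python3 - <<'E'
from h import *
o=ctrl.get_obs();print(o['tool_pos'],o['tool_rot'],o['q'])
d=get('wrist','w3.png')
import pickle;pickle.dump(d,open('w3.pkl','wb'))
for k,z in ((red,.144),(blue,.0945)):
    for ar,c in blobs(k(d['image'])): print(k.__name__,ar,c,onz(d,c[0],c[1],z).round(4))
E
```

```text
[0.5544365  0.20804419 0.26983993] [-2.47899743e-04 -3.13459457e+00  3.16839452e-03] [ 2.33470350e-01  2.07101280e-03  1.72194893e+00 -3.51195685e-04
  1.42484710e+00 -1.33711547e+00]
red 690 [249.65072464 244.79130435] [0.56   0.1852 0.144 ]
red 701 [328.09843081 246.49072753] [0.5612 0.2373 0.144 ]
blue 159 [266.47169811 166.54716981] [0.5162 0.1943 0.0945]
blue 162 [304.62962963 166.42592593] [0.5161 0.2236 0.0945]
blue 117 [269. 275.] [0.6093 0.1948 0.0945]
blue 118 [303.27118644 274.75423729] [0.609  0.2241 0.0945]
```

>>> drive_tool([
  [[-0.004,0.0035,0.02],0],
  [[0,0,0.025],0],
  [[0,0,0.02],0],
  [[0,0,0.01],0],
  [[0,0,0],0],
  [[0,0,0],0],
])

```text
t: 6.0
tool_pos: [0.5607, 0.2134, 0.2003]
tool_rot: [-0.006, 3.14, 0.001]
contact_force: [-0.6, 0.3, 1.2]
opening: 0.0859
grip_force: 0.0
```

>>> drive_tool([
  [[0,0,0],0],
  [[0,0,0],0],
  [[0,0,0],0],
  [[0,0,0],0],
], jaw=0.2, grip_force=20)

```text
t: 6.4
tool_pos: [0.5602, 0.2135, 0.1994]
tool_rot: [-0.007, 3.141, 0.0]
contact_force: [0.1, -0.2, 1.2]
opening: 0.0681
grip_force: 0.2
```

>>> drive_tool([
  [[0,-0.002,0.002],0],
  [[0,0,0],0],
  [[0,0,0],0],
], jaw=0.25)

```text
t: 6.7
tool_pos: [0.5603, 0.2113, 0.1974]
tool_rot: [-0.006, 3.141, -0.0]
contact_force: [0.8, -1.2, 2.5]
opening: 0.0642
grip_force: 3.2
```

>>> drive_tool([
  [[0,0,0],0],
  [[0,0,0],0],
  [[0,0,0],0],
], jaw=0.28)

```text
t: 7.0
tool_pos: [0.5604, 0.2114, 0.1981]
tool_rot: [-0.006, 3.141, -0.0]
contact_force: [-1.1, -1.4, 6.7]
opening: 0.0618
grip_force: 11.1
```

>>> drive_tool([
  [[0,0,0],0],
  [[0,0,-0.005],0],
  [[0,0,-0.01],0],
  [[0,0,-0.01],0],
  [[0,0,0],0],
  [[0,0,0],0],
], jaw=0.265)

```text
t: 7.6
tool_pos: [0.5601, 0.2116, 0.2224]
tool_rot: [-0.007, 3.141, 0.0]
contact_force: [-0.3, -1.0, -2.9]
opening: 0.0627
grip_force: 9.1
```

>>> drive_tool([
  [[0,0,-0.015],0],
  [[0,0,-0.02],0],
  [[0,0,-0.02],0],
  [[0,0,-0.02],0],
  [[0,0,-0.02],0],
  [[0,0,-0.01],0],
  [[0,0,0],0],
  [[0,0,0],0],
])

```text
t: 8.4
tool_pos: [0.5598, 0.2114, 0.3263]
tool_rot: [0.007, -3.141, 0.0]
contact_force: [-0.2, 0.3, -3.6]
opening: 0.0628
grip_force: 9.1
```

```bash
python3 - <<'E'
from h import *
o=ctrl.get_obs();print(o['tool_pos'],o['tool_rot'],o['contact_force'],o['opening'],o['grip_force'])
d=get('wrist','w4.png');s=get('scene','s4.png')
import pickle;pickle.dump(d,open('w4.pkl','wb'));pickle.dump(s,open('s4.pkl','wb'))
p=o['tool_pos']
X=[p[0],p[1],p[2]-.054]
for h in ((0,0,0),(-.025,.0095,-.123),(-.025,-.0095,-.123)):
    print([tuple(np.round(proj(q,np.array(X)+h),1)) for q in (d,s)])
a=cv2.resize(d['image'][110:330,170:390],(440,440),interpolation=cv2.INTER_CUBIC)
u,v=proj(s,np.array(X)-[0,0,.06]);u=int(u);v=int(v)
b=cv2.resize(s['image'][v-55:v+55,u-40:u+40],(320,440),interpolation=cv2.INTER_CUBIC);print(u-40,v-55)
cv2.imwrite('pics/c4.png',np.hstack([a,b]))
E
```

```text
[0.55975057 0.21139274 0.32633528] [ 6.54760690e-03 -3.14075114e+00  3.16526691e-04] [-0.18653868  0.27948876 -3.6337032 ] 0.06280602148387888 9.137813597917557
[(np.float64(282.9), np.float64(296.8)), (np.float64(373.4), np.float64(104.1))]
[(np.float64(296.2), np.float64(181.7)), (np.float64(358.8), np.float64(143.1))]
[(np.float64(271.9), np.float64(181.6)), (np.float64(353.1), np.float64(146.2))]
328 72
```

View pics/c4.png

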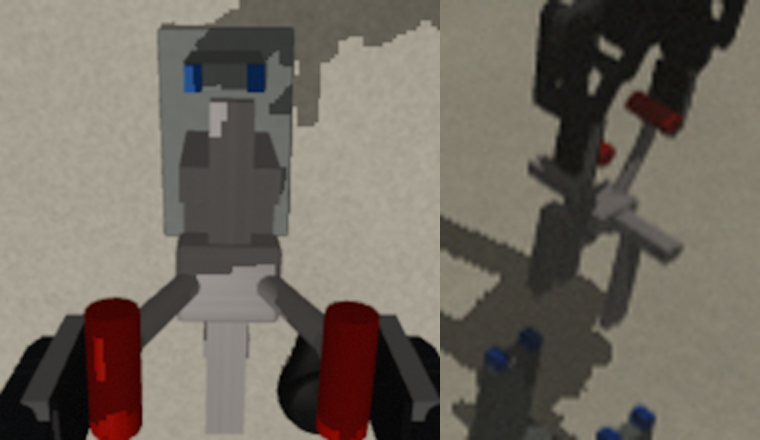

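The pliers hang straight in the gripper and the jaws are symmetrical about the bar. The left foot is near crop (190,150) and the right near (275,150), as predicted. Next I carry them over the spindle.

>>> drive_tool([
  [[-0.001,-0.02,0],0],
  [[-0.001,-0.04,0],0],
  [[-0.001,-0.045,0],0],
  [[-0.001,-0.048,0],0],
  [[-0.001,-0.048,0],0],
  [[-0.001,-0.048,0],0],
  [[-0.001,-0.048,0],0],
  [[-0.001,-0.045,0],0],
  [[-0.001,-0.04,0],0.047],
  [[-0.0015,-0.033,0],0.047],
])

```text
t: 9.5
tool_pos: [0.57, -0.2057, 0.3253]
tool_rot: [-0.146, -3.136, -0.001]
contact_force: [0.3, 0.1, -2.9]
opening: 0.0629
grip_force: 9.1
```

>>> drive_tool([
  [[0,0,0],0],
  [[0,0,0],0],
  [[0,0,0],0],
])

```text
t: 9.8
tool_pos: [0.5705, -0.2026, 0.326]
tool_rot: [-0.139, -3.137, -0.002]
contact_force: [0.1, 0.7, -2.2]
opening: 0.0629
grip_force: 9.1
```

```bash
python3 - <<'E'
from h import *
import pickle
w=pickle.load(open('w4.pkl','rb'))
for ar,c in blobs(red(w['image'])): print(ar,c,onz(w,c[0],c[1],.2723))
from scipy.spatial.transform import Rotation as Ro
o=ctrl.get_obs();p=o['tool_pos'];M=Ro.from_rotvec(o['tool_rot']).as_matrix();print(p,M.round(4),o['opening'],o['grip_force'])
d=get('wrist','w5.png');pickle.dump((o,d),open('w5.pkl','wb'))
s=get('scene','s5.png')
# predicted ring and pins
def P(x,y,z): return p+M@np.array([-x,y,.054-z])   # tool x = -pliers x ; y=+y? 
for h in ((-.025,.0095,-.123),(-.025,-.0095,-.123)): print('pin',P(*h).round(4),np.round(proj(d,P(*h)),1),np.round(proj(s,P(*h)),1))
yw=-.09;c=np.array([.5713,-.204,.0915])
for y in(.0095,-.0095):
    e=c+[-.025*np.cos(yw)-y*np.sin(yw),-.025*np.sin(yw)+y*np.cos(yw),0];print('eye',e.round(4),np.round(proj(d,e),1),np.round(proj(s,e),1))
u,v=proj(d,c);u=int(u);v=int(v);print(u-75,v-90)
a=cv2.resize(d['image'][v-90:v+60,u-75:u+75],(450,450),interpolation=cv2.INTER_CUBIC)
u,v=proj(s,c);u=int(u);v=int(v);print(u-35,v-60)
b=cv2.resize(s['image'][v-60:v+30,u-35:u+35],(350,450),interpolation=cv2.INTER_CUBIC)
cv2.imwrite('pics/c5.png',np.hstack([a,b]))
E
```

```text
1247 [225.50681636 300.08500401] [0.56159674 0.18579171 0.2723    ]
1205 [344.14605809 301.60082988] [0.56212954 0.2387715  0.2723    ]
[ 0.57050844 -0.20258706  0.32597076] [[-0.9961  0.0886 -0.0014]
 [ 0.0886  0.9961  0.0011]
 [ 0.0015  0.001  -1.    ]] 0.0628937218314183 9.133901596069336
pin [ 0.5462 -0.1907  0.149 ] [295.9 181.5] [216.  228.7]
pin [ 0.5445 -0.2096  0.149 ] [271.7 181.5] [207.3 232.9]
eye [ 0.5473 -0.1923  0.0915] [292.4 169.8] [218.2 247.7]
eye [ 0.5455 -0.2112  0.0915] [272.5 169.8] [210.  251.8]
207 105
185 198
```

View pics/c5.png

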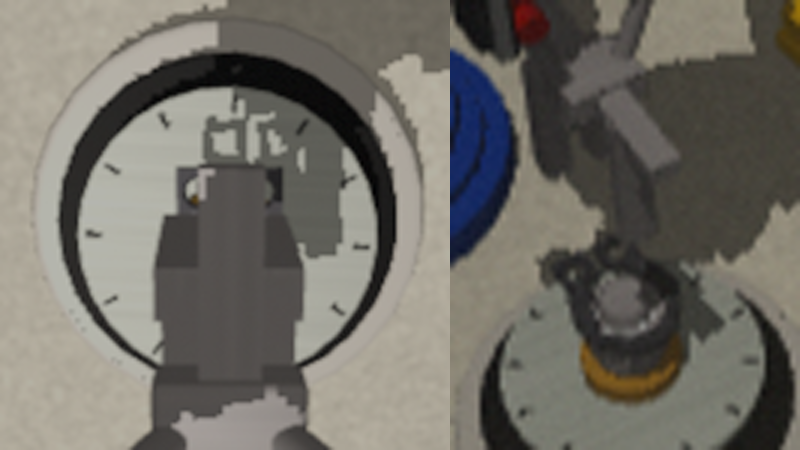

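The wrist crop shows the ring's eye pads on both sides of the wing bar, with outer edges at x=177 and 283 and the front edge at y≈165. The jaw feet are centred at x≈230. Eyes and pins already line up within about 1–2 mm. The scene crop shows the pins' side above the eyes and the heel at (640,230).

```bash
python3 - <<'E'
from h import *
import pickle
from scipy.spatial.transform import Rotation as Ro
o,d=pickle.load(open('w5.pkl','rb'));p=o['tool_pos'];M=Ro.from_rotvec(o['tool_rot']).as_matrix()
s=get('scene')
def P(x,y,z): return p+M@np.array([-x,y,.104-z])
def cw(u): return (np.array(u)-[207,105])*3
def cs(u): return (np.array(u)-[185,198])*5+[450,0]
for z in(-.065,-.06,-.055,-.05): print('foot front',z,cw(proj(d,P(-.0305,.015,z))).round(0),cw(proj(d,P(-.0305,-.015,z))).round(0))
for x,y in((.019,0),(.026,.007),(.026,-.007)): print('heel',cs(proj(s,P(x,y,-.065))).round(0))
print('bar ends',cs(proj(s,P(.052,0,0))).round(0),cw(proj(d,P(-.052,.006,.004))).round(0),cw(proj(d,P(-.052,-.006,.004))).round(0))
# pad corners measured -> world at z=.0915
for c in((177,167),(283,165),(177,207),(283,203)): print('pad',onz(d,207+c[0]/3,105+c[1]/3,.0915).round(4))
print('eyes target mid', P(-.025,0,-.073))
E
```

```text
foot front -0.065 [290. 215.] [171. 215.]
foot front -0.06 [291. 219.] [169. 219.]
foot front -0.055 [292. 223.] [168. 223.]
foot front -0.05 [293. 228.] [167. 228.]
heel [638. 226.]
heel [663. 230.]
heel [630. 246.]
bar ends [670. 170.] [262. 174.] [194. 174.]
pad [ 0.5364 -0.2165  0.0915]
pad [ 0.5387 -0.1831  0.0915]
pad [ 0.5491 -0.2178  0.0915]
pad [ 0.5508 -0.184   0.0915]
eyes target mid [ 0.54536525 -0.20017053  0.14900754]
```

>>> drive_tool([
  [[-0.0007,-0.0008,0.015],0],
  [[0,0,0.015],0],
  [[0,0,0.01],0],
  [[0,0,0.005],0],
  [[0,0,0.003],0],
  [[0,0,0],0],
  [[0,0,0],0],
])

```text
t: 10.65
tool_pos: [0.5715, -0.2046, 0.2795]
tool_rot: [0.141, 3.138, -0.001]
contact_force: [-0.0, 0.3, -2.2]
opening: 0.0626
grip_force: 9.1
```

```bash
python3 - <<'E'
from h import *
import pickle
from scipy.spatial.transform import Rotation as Ro
o=ctrl.get_obs();d=get('wrist','w6.png');s=get('scene','s6.png');p=o['tool_pos'];M=Ro.from_rotvec(o['tool_rot']).as_matrix()
print(p,o['contact_force'])
def P(x,y,z): return p+M@np.array([-x,y,.104-z])
q=P(-.025,0,-.073);print(q)
u,v=np.array(proj(d,q)).astype(int);a=cv2.resize(d['image'][v-40:v+40,u-40:u+40],(480,480),interpolation=cv2.INTER_CUBIC);print(u-40,v-40)
for z in(-.065,-.06):print('foot front',(np.array([proj(d,P(-.0305,y,z)) for y in(.015,-.015)])-[u-40,v-40])*6)
u,v=np.array(proj(s,q)).astype(int);b=cv2.resize(s['image'][v-45:v+35,u-20:u+30],(300,480),interpolation=cv2.INTER_CUBIC);print(u-20,v-45)
print('pins scene',(np.array([proj(s,P(-.025,y,-.073)) for y in(.0095,-.0095)])-[u-20,v-45])*6)
cv2.imwrite('pics/c6.png',np.hstack([a,b]))
E
```

```text
[ 0.57153479 -0.2045563   0.27949545] [-0.02310953  0.30996933 -2.1996527 ]
[ 0.54678778 -0.20239039  0.10247315]
243 141
foot front [[363.99858211 214.14170265]
 [125.38573248 214.13741879]]
foot front [[366.203694   222.35987086]
 [122.82939382 222.35452109]]
193 201
pins scene [[147.67614982 261.76243283]
 [ 97.56598397 286.39974608]]
```

View pics/c6.png

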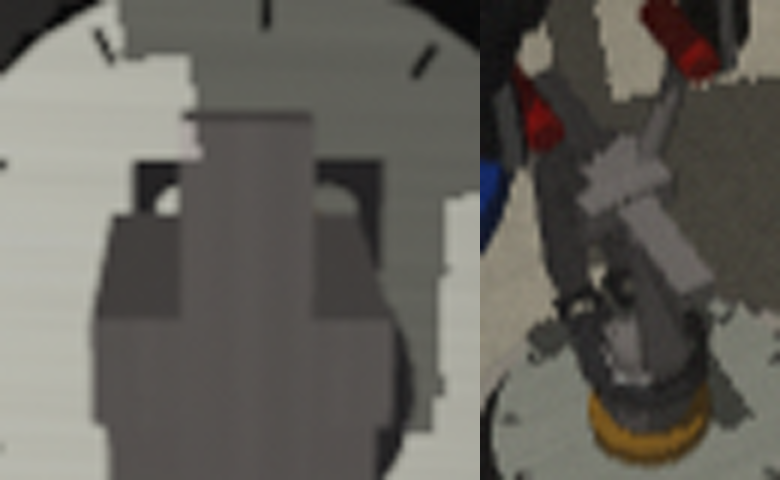

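The pads span crop x 133–385 (centre 259) with their front edge at y=160. The feet are centred at about 243 with the sole front edge at y=215, so the pins need to go roughly 2 mm towards +y.

```bash
python3 - <<'E'
from h import *
o=ctrl.get_obs();print(o['tool_pos'],o['tool_rot'])
d=get('wrist')
f=lambda u,v,z:onz(d,243+u/6,141+v/6,z)
e=f(259,160,.0915);print('padfront',e,'eye',e+[.0075,-.0007,0])
z=o['tool_pos'][2]-.104-.065
a,b=f(110,215,z),f(372,215,z);print('footfront',a,b,'pins',(a+b)/2+[.0055,-.0005,0])
print(f(133,160,.0915),f(385,160,.0915))
E
```

```text
[ 0.57159739 -0.20456753  0.27977116] [ 1.40995862e-01  3.13712839e+00 -9.18160483e-04]
padfront [ 0.53819024 -0.19981158  0.0915    ] eye [ 0.54569024 -0.20051158  0.0915    ]
footfront [ 0.5400109  -0.21882431  0.11077116] [ 0.54296367 -0.18601793  0.11077116] pins [ 0.54698729 -0.20292112  0.11077116]
[ 0.5366688 -0.2167073  0.0915   ] [ 0.53971139 -0.18291911  0.0915    ]
```

>>> drive_tool([
  [[0.0014,0.0019,0.0],0],
  [[0,0,0],0],
  [[0,0,0.004],0],
  [[0,0,0.004],0],
  [[0,0,0.003],0],
  [[0,0,0],0],
  [[0,0,0],0],
])

```text
t: 11.5
tool_pos: [0.57, -0.2023, 0.2676]
tool_rot: [-0.141, -3.138, -0.0]
contact_force: [0.4, 0.7, -2.2]
opening: 0.063
grip_force: 9.1
```

>>> drive_tool([
  [[0,0,0.002],0],
  [[0,0,0.001],0],
  [[0,0,0],0],
  [[0,0,0],0],
])

```text
t: 11.9
tool_pos: [0.5701, -0.2023, 0.2649]
tool_rot: [-0.141, -3.138, -0.0]
contact_force: [0.8, 0.1, -2.7]
opening: 0.0628
grip_force: 9.1
```

>>> drive_tool([
  [[0,0,0.0015],0],
  [[0,0,0.0015],0],
  [[0,0,0],0],
  [[0,0,0],0],
])

```text
t: 12.3
tool_pos: [0.5701, -0.2023, 0.2619]
tool_rot: [-0.141, -3.138, -0.0]
contact_force: [-0.5, -0.8, -1.4]
opening: 0.0629
grip_force: 9.1
```

>>> drive_tool([
  [[0,0,0.001],0],
  [[0,0,0],0],
  [[0,0,0],0],
])

```text
t: 12.6
tool_pos: [0.5702, -0.2024, 0.2613]
tool_rot: [0.141, 3.138, -0.0]
contact_force: [1.0, -0.5, -0.6]
opening: 0.0625
grip_force: 9.4
```

>>> drive_tool([
  [[0,0,-0.001],0],
  [[0,0,0],0],
  [[0,0,0],0],
  [[0,0,0],0],
], jaw=0.31, grip_force=30)

```text
t: 13.0
tool_pos: [0.5704, -0.2026, 0.2627]
tool_rot: [0.141, 3.137, -0.001]
contact_force: [-0.3, -0.3, 3.4]
opening: 0.0591
grip_force: 12.9
```

>>> drive_tool([
  [[0,0,-0.001],0],
  [[0,0,0],0],
  [[0,0,0],0],
  [[0,0,0],0],
], jaw=0.35)

```text
t: 13.4
tool_pos: [0.5705, -0.2028, 0.2639]
tool_rot: [0.141, 3.137, -0.002]
contact_force: [0.3, -1.3, 5.7]
opening: 0.0555
grip_force: 15.9
```

>>> drive_tool([
  [[0,0,-0.0015],0],
  [[0,0,0],0],
  [[0,0,0],0],
  [[0,0,0],0],
], jaw=0.39)

```text
t: 13.8
tool_pos: [0.5703, -0.2028, 0.2649]
tool_rot: [0.141, 3.138, -0.002]
contact_force: [-0.5, -2.8, 4.1]
opening: 0.0528
grip_force: 17.9
```

>>> drive_tool([
  [[0,0,-0.0015],0],
  [[0,0,0],0],
  [[0,0,0],0],
  [[0,0,0],0],
], jaw=0.42)

```text
t: 14.2
tool_pos: [0.5694, -0.2017, 0.2641]
tool_rot: [-0.141, -3.136, -0.003]
contact_force: [0.1, -1.4, -2.3]
opening: 0.0498
grip_force: 16.5
```

>>> drive_tool([
  [[0,0,0],0],
  [[0,0,0],0],
  [[0,0,0],0],
  [[0,0,0],0],
], jaw=0.445)

```text
t: 14.6
tool_pos: [0.5699, -0.202, 0.2653]
tool_rot: [-0.141, -3.137, -0.002]
contact_force: [0.5, -0.6, -3.7]
opening: 0.0478
grip_force: 18.0
```

```bash
python3 - <<'E'
from h import *
from scipy.spatial.transform import Rotation as Ro
o=ctrl.get_obs();d=get('wrist','w7.png');s=get('scene','s7.png');p=o['tool_pos'];M=Ro.from_rotvec(o['tool_rot']).as_matrix()
print(p,o['contact_force'],o['opening'],o['grip_force'])
def P(x,y,z): return p+M@np.array([-x,y,.104-z])
q=P(-.025,0,-.073);print(q)
u,v=np.array(proj(d,q)).astype(int);a=cv2.resize(d['image'][v-40:v+40,u-40:u+40],(480,480),interpolation=cv2.INTER_CUBIC);print(u-40,v-40)
u,v=np.array(proj(s,q)).astype(int);b=cv2.resize(s['image'][v-45:v+35,u-20:u+30],(300,480),interpolation=cv2.INTER_CUBIC);print(u-20,v-45)
cv2.imwrite('pics/c7.png',np.hstack([a,b]))
E
```

```text
[ 0.56987331 -0.20202697  0.26530221] [ 0.49242178 -0.57413508 -3.68010776] 0.04776602116288756 18.04448515176773
[ 0.54480112 -0.19960874  0.08832894]
243 141
194 204
```

View pics/c7.png

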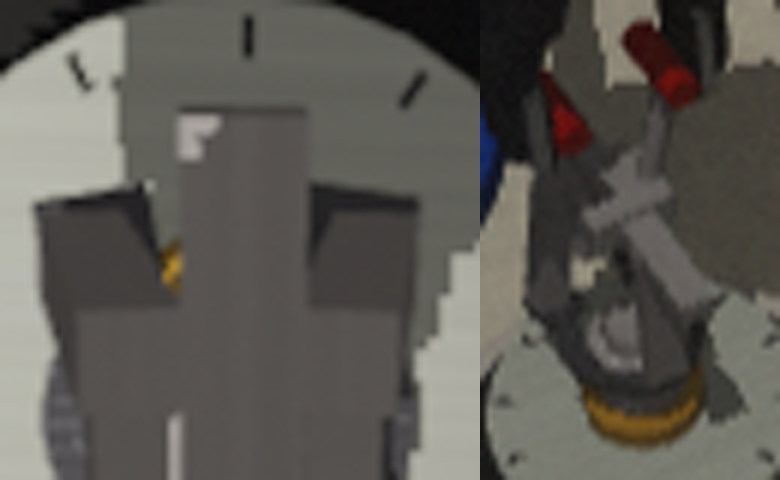

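Both pads are spread under the feet at crop (90,200) and (370,195), with the hub's brass visible between them, and the ring is level. Now I descend gently.

>>> drive_tool([
  [[0,0,0.001],0],
  [[0,0,0.001],0],
  [[0,0,0.001],0],
  [[0,0,0.001],0],
  [[0,0,0],0],
])

```text
t: 15.2
tool_pos: [0.57, -0.2023, 0.2617]
tool_rot: [-0.141, -3.138, -0.0]
contact_force: [-0.4, 0.7, -2.8]
opening: 0.0477
grip_force: 17.9
```

>>> drive_tool([
  [[0,0,0.001],0],
  [[0,0,0.001],0],
  [[0,0,0.001],0],
  [[0,0,0.001],0],
  [[0,0,0],0],
])

```text
t: 15.7
tool_pos: [0.57, -0.2023, 0.2577]
tool_rot: [-0.141, -3.138, -0.0]
contact_force: [0.3, 1.2, -2.4]
opening: 0.0475
grip_force: 17.9
```

>>> drive_tool([
  [[0,0,0.001],0],
  [[0,0,0.001],0],
  [[0,0,0.001],0],
  [[0,0,0.001],0],
  [[0,0,0.001],0],
  [[0,0,0.001],0],
  [[0,0,0.001],0],
  [[0,0,0.001],0],
])

```text
t: 16.5
tool_pos: [0.5701, -0.2024, 0.2498]
tool_rot: [-0.141, -3.138, -0.0]
contact_force: [0.3, 0.8, -3.0]
opening: 0.0475
grip_force: 17.9
```

>>> drive_tool([
  [[0,0,0.001],0],
  [[0,0,0.001],0],
  [[0,0,0.001],0],
  [[0,0,0.001],0],
])

```text
t: 16.9
tool_pos: [0.5701, -0.2024, 0.2458]
tool_rot: [0.141, 3.138, -0.0]
contact_force: [-0.7, 1.6, -2.5]
opening: 0.0478
grip_force: 17.9
```

>>> drive_tool([
  [[0,0,0.001],0],
  [[0,0,0.001],0],
  [[0,0,0.001],0],
])

```text
t: 17.2
tool_pos: [0.5701, -0.2024, 0.2428]
tool_rot: [-0.141, -3.138, 0.0]
contact_force: [0.3, 0.4, -2.4]
opening: 0.0479
grip_force: 17.9
```

>>> drive_tool([
  [[0,0,0.001],0],
  [[0,0,0.001],0],
  [[0,0,0.001],0],
])

```text
t: 17.5
tool_pos: [0.57, -0.2026, 0.2397]
tool_rot: [-0.141, -3.138, 0.001]
contact_force: [-0.4, 0.3, -2.9]
opening: 0.0477
grip_force: 17.9
```

>>> drive_tool([
  [[0,0,0.001],0],
  [[0,0,0.001],0],
])

```text
t: 17.7
tool_pos: [0.5703, -0.2026, 0.2384]
tool_rot: [0.141, 3.138, -0.001]
contact_force: [0.5, -0.9, 1.3]
opening: 0.0478
grip_force: 18.4
```

>>> drive_tool([
  [[0,0,0.001],0],
  [[0,0,0.001],0],
])

```text
t: 17.9
tool_pos: [0.5709, -0.2028, 0.238]
tool_rot: [0.141, 3.136, -0.002]
contact_force: [-2.1, -0.0, 7.3]
opening: 0.0475
grip_force: 19.2
```

>>> drive_tool([
  [[0,0,0.001],0],
  [[0,0,0.001],0],
])

```text
t: 18.1
tool_pos: [0.5714, -0.2029, 0.2379]
tool_rot: [0.141, 3.134, -0.003]
contact_force: [-1.8, 1.1, 13.5]
opening: 0.0477
grip_force: 19.9
```

>>> drive_tool([
  [[0,0,-0.0015],0],
  [[0,0,-0.001],0],
  [[0,0,0],0],
  [[0,0,0],0],
])

```text
t: 18.5
tool_pos: [0.5707, -0.2027, 0.238]
tool_rot: [0.141, 3.136, -0.002]
contact_force: [-0.7, 0.3, 6.9]
opening: 0.0472
grip_force: 19.1
```

>>> drive_tool([
  [[0,0,0.0005],0],
  [[0,0,0.0005],0],
  [[0,0,0],0],
  [[0,0,0],0],
], jaw=0.42)

```text
t: 18.9
tool_pos: [0.5709, -0.2027, 0.2374]
tool_rot: [0.141, 3.136, -0.001]
contact_force: [-1.1, 0.8, 9.0]
opening: 0.0498
grip_force: 17.4
```

>>> drive_tool([
  [[0,0,0.0004],0],
  [[0,0,0.0004],0],
  [[0,0,0],0],
  [[0,0,0],0],
], jaw=0.38)

```text
t: 19.3
tool_pos: [0.571, -0.2027, 0.2363]
tool_rot: [0.141, 3.135, -0.002]
contact_force: [0.2, 1.1, 7.5]
opening: 0.053
grip_force: 15.6
```

>>> drive_tool([
  [[0,0,0.0004],0],
  [[0,0,0.0004],0],
  [[0,0,0],0],
  [[0,0,0],0],
], jaw=0.34)

```text
t: 19.7
tool_pos: [0.571, -0.2026, 0.2351]
tool_rot: [0.141, 3.135, -0.001]
contact_force: [1.2, 1.0, 6.9]
opening: 0.0567
grip_force: 14.1
```

>>> drive_tool([
  [[0,0,0.0004],0],
  [[0,0,0.0004],0],
  [[0,0,0],0],
  [[0,0,0],0],
], jaw=0.3)

```text
t: 20.1
tool_pos: [0.5708, -0.2025, 0.2339]
tool_rot: [0.141, 3.136, -0.001]
contact_force: [0.9, -0.0, 6.8]
opening: 0.0601
grip_force: 10.6
```

>>> drive_tool([
  [[0,0,0.0003],0],
  [[0,0,0],0],
  [[0,0,0],0],
  [[0,0,0],0],
], jaw=0.267)

```text
t: 20.5
tool_pos: [0.5702, -0.2024, 0.2328]
tool_rot: [0.141, 3.138, -0.0]
contact_force: [0.7, 0.6, 4.1]
opening: 0.0629
grip_force: 10.1
```

>>> drive_tool([
  [[0,0,-0.0015],0],
  [[0,0,-0.0015],0],
  [[0,0,-0.001],0],
  [[0,0,0],0],
  [[0,0,0],0],
])

```text
t: 21.0
tool_pos: [0.5696, -0.2022, 0.2359]
tool_rot: [-0.141, -3.137, -0.001]
contact_force: [-0.9, -0.5, -2.5]
opening: 0.0624
grip_force: 9.1
```

>>> drive_tool([
  [[0,0,-0.0015],0],
  [[0,0,-0.0015],0],
  [[0,0,-0.001],0],
  [[0,0,0],0],
  [[0,0,0],0],
])

```text
t: 21.5
tool_pos: [0.5701, -0.2024, 0.2408]
tool_rot: [0.141, 3.138, -0.0]
contact_force: [-0.4, -0.5, -2.6]
opening: 0.0623
grip_force: 9.1
```

>>> drive_tool([
  [[0,0,-0.003],0],
  [[0,0,-0.005],0],
  [[0,0,-0.01],0],
  [[0,0,-0.015],0],
  [[0,0,-0.02],0],
  [[0,0,-0.02],0],
  [[0,0,-0.012],0],
  [[0,0,0],0],
  [[0,0,0],0],
  [[0,0,0],0],
])

```text
t: 22.5
tool_pos: [0.5696, -0.2021, 0.3243]
tool_rot: [-0.141, -3.136, -0.001]
contact_force: [0.1, -0.1, -2.8]
opening: 0.0629
grip_force: 9.1
```

```bash
python3 - <<'E'
from h import *
s=get('scene','s8.png');d=get('wrist','w8.png');o=ctrl.get_obs();print(o['tool_pos'],o['contact_force'])
b=cv2.resize(s['image'][198:288,185:265],(480,540),interpolation=cv2.INTER_CUBIC)
a=cv2.resize(d['image'][105:255,225:345-30],(300,500),interpolation=cv2.INTER_CUBIC);a=cv2.copyMakeBorder(a,0,40,0,0,cv2.BORDER_CONSTANT)
cv2.imwrite('pics/c8.png',np.hstack([a,b]))
E
```

```text
[ 0.56964165 -0.20216177  0.32410433] [ 0.43968523  0.78076959 -3.09985976]
```

View pics/c8.png

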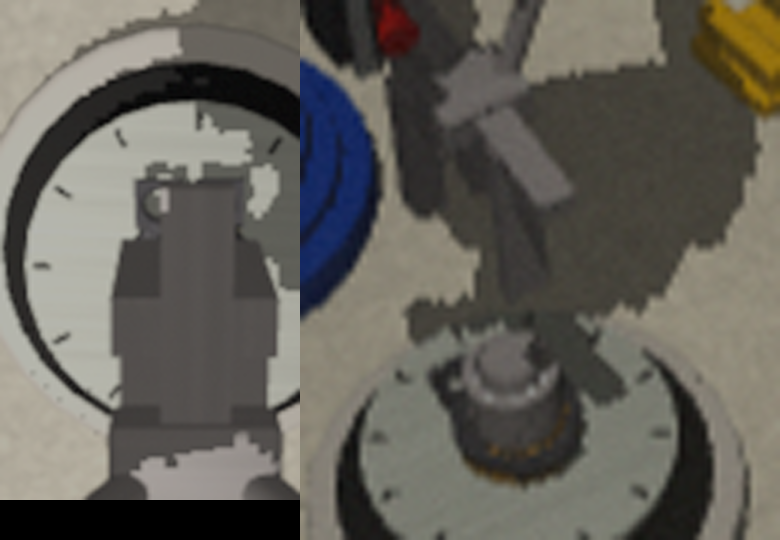

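The ring sits dark and level on the brass hub (crop (520,440)), with the shoulder bare above it and the eyes closed. Now I return the pliers.

>>> drive_tool([
  [[0,0,0],-0.047],
  [[0,0,0],-0.047],
  [[0,0.03,0],0],
  [[0,0.045,0],0],
  [[0,0.048,0],0],
  [[0,0.048,0],0],
  [[0,0.048,0],0],
  [[0,0.048,0],0],
  [[0,0.048,0],0],
  [[0,0.045,0],0],
])

```text
t: 23.6
tool_pos: [0.5679, 0.1597, 0.3249]
tool_rot: [0.007, -3.141, 0.0]
contact_force: [1.7, -0.4, -3.6]
opening: 0.0625
grip_force: 9.1
```

>>> drive_tool([
  [[-0.0015,0.03,0],0],
  [[0,0.0135,0],0],
  [[0,0,0],0],
  [[0,0,0],0],
  [[0,0,0],0],
])

```text
t: 24.1
tool_pos: [0.5701, 0.1997, 0.3255]
tool_rot: [0.004, -3.141, 0.001]
contact_force: [-0.3, 0.1, -2.6]
opening: 0.0626
grip_force: 9.2
```

>>> drive_tool([
  [[0.005,0.006,0],0],
  [[0.0045,0.0055,0],0],
  [[0,0,0],0],
  [[0,0,0],0],
  [[0,0,0],0],
])

```text
t: 24.6
tool_pos: [0.5603, 0.2125, 0.3258]
tool_rot: [-0.007, 3.141, -0.0]
contact_force: [-0.3, 0.6, -2.5]
opening: 0.0624
grip_force: 9.1
```

```bash
python3 - <<'E'
from h import *
o=ctrl.get_obs();print(o['tool_pos'],o['tool_rot'])
d=get('wrist','w9.png')
for k,z in ((blue,.0945),(red,.2723)):
    for ar,c in blobs(k(d['image'])): print(k.__name__,ar,c.round(1),onz(d,c[0],c[1],z).round(4))
E
```

```text
[0.56033407 0.21254877 0.32580963] [-6.63341961e-03  3.14135151e+00 -9.91229114e-05]
blue 116 [264.8 147.7] [0.5156 0.1944 0.0945]
blue 115 [296.1 147.9] [0.5157 0.2234 0.0945]
red 1194 [343.3 297.5] [0.5603 0.2393 0.2723]
red 1258 [226.1 299.4] [0.5616 0.1873 0.2723]
```

>>> drive_tool([
  [[0,-0.0025,0],0],
  [[0,0,0.01],0],
  [[0,0,0.02],0],
  [[0,0,0.02],0],
  [[0,0,0.02],0],
  [[0,0,0.015],0],
  [[0,0,0.01],0],
  [[0,0,0],0],
  [[0,0,0],0],
])

```text
t: 25.55
tool_pos: [0.5607, 0.2102, 0.2312]
tool_rot: [-0.007, 3.141, 0.0]
contact_force: [-0.2, -0.4, -2.4]
opening: 0.0626
grip_force: 9.2
```

>>> drive_tool([
  [[0,0,0.007],0],
  [[0,0,0.006],0],
  [[0,0,0.005],0],
  [[0,0,0.004],0],
  [[0,0,0],0],
  [[0,0,0],0],
])

```text
t: 26.15
tool_pos: [0.5603, 0.2101, 0.2086]
tool_rot: [0.007, -3.141, -0.0]
contact_force: [-0.7, -0.5, -2.1]
opening: 0.0625
grip_force: 9.2
```

>>> drive_tool([
  [[0,0,0.003],0],
  [[0,0,0.003],0],
  [[0,0,0.002],0],
  [[0,0,0],0],
  [[0,0,0],0],
])

```text
t: 26.65
tool_pos: [0.5603, 0.2101, 0.2006]
tool_rot: [0.007, -3.141, 0.0]
contact_force: [-0.7, 1.0, -3.8]
opening: 0.0626
grip_force: 9.2
```

>>> drive_tool([
  [[0,0,0.001],0],
  [[0,0,0.001],0],
  [[0,0,0],0],
  [[0,0,0],0],
])

```text
t: 27.05
tool_pos: [0.5608, 0.2102, 0.1994]
tool_rot: [-0.007, 3.14, 0.0]
contact_force: [0.7, -0.3, 0.3]
opening: 0.0628
grip_force: 9.7
```

Seated at about 0.199, as when I picked it up. Now I release and retreat.

>>> drive_tool([
  [[0,0,0],0],
  [[0,0,0],0],
  [[0,0,0],0],
  [[0,0,0],0],
  [[0,0,0],0],
], jaw=0.22)

```text
t: 27.55
tool_pos: [0.5603, 0.2101, 0.1987]
tool_rot: [0.007, -3.142, 0.0]
contact_force: [0.7, -0.3, 0.3]
opening: 0.067
grip_force: 0.2
```

>>> drive_tool([
  [[0,0,0],0],
  [[0,0,0],0],
  [[0,0,0],0],
  [[0,0,0],0],
], jaw=0)

```text
t: 27.95
tool_pos: [0.5603, 0.2101, 0.1987]
tool_rot: [0.007, -3.142, -0.0]
contact_force: [0.5, 0.3, 0.1]
opening: 0.0854
grip_force: 0.0
```

>>> drive_tool([
  [[0,0,-0.01],0],
  [[0,0,-0.02],0],
  [[0,0,-0.03],0],
  [[0,0,-0.03],0],
  [[0,0,-0.02],0],
  [[0,0,0],0],
  [[0,0,0],0],
])

```text
t: 28.65
tool_pos: [0.5604, 0.2101, 0.309]
tool_rot: [-0.007, 3.141, 0.0]
contact_force: [-0.8, 0.3, -0.3]
opening: 0.0851
grip_force: 0.0
```

```bash
python3 - <<'E'
from h import *
o=ctrl.get_obs();print(o['tool_pos'],o['contact_force'],o['opening'])
d=get('wrist','w10.png');b=get('top');s=get('scene','s10.png')
for k,z in ((red,.144),(blue,.0945)):
    for ar,c in blobs(k(d['image'])): print(k.__name__,ar,c.round(1),onz(d,c[0],c[1],z).round(4))
rs=[c+[320,120] for ar,c in blobs(red(s['image'][120:218,320:400]))];print('scene red',rs,[onz(s,*c,.144).round(4) for c in rs])
E
```

```text
[0.56036018 0.21012041 0.30899632] [-0.77774808  0.29999743 -0.28309091] 0.08507592551382577
red 514 [248.3 216.8] [0.5608 0.1827 0.144 ]
red 542 [315.9 216.9] [0.5607 0.2349 0.144 ]
blue 119 [266.1 150.1] [0.5159 0.1942 0.0945]
blue 124 [299.9 150.4] [0.5161 0.2239 0.0945]
blue 90 [268.2 247.3] [0.6086 0.1949 0.0945]
blue 94 [298.4 247.4] [0.6086 0.2241 0.0945]
scene red [array([369.86486486, 147.08108108]), array([354.1627907 , 155.72093023])] [array([0.5573, 0.2361, 0.144 ]), array([0.5563, 0.1841, 0.144 ])]
```

```bash
python3 -c "
from station import ctrl
print(ctrl.finish_job())"
```

```text
the job is handed in; nothing more can be done
None
```

The ring is closed in the groove on the brass hub, the pliers hang back in their stand and are released, and the job is handed in at about 29 s; no pass or fail verdict came back.

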